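# Power up the test board

## Robot

A 7-joint arm with a two-finger parallel gripper is mounted at the origin on the work surface. World frame = base frame: x ahead of the robot, y to its left, z up, the work surface at z = 0. Lengths are in mm, angles in rad, forces in N, time in s.
With the tool pointing down it reaches from about 400 to 900 mm from the base axis. Payload 5.5 kg.
Tool frame: the origin (TCP) lies at the very end of the fingers, on their centre line; the grasp point (between the pads) lies 19 mm behind it; y points along the fingers, z is the direction in which the jaws open and shut, and the axes are right-handed (so a half turn about y gives the same grasp; the last joint's range is limited). The gripper opens to 85 mm and grips with 20 to 120 N. Pads are 22 mm wide; open, the fingers measure 114 mm over their backs; the gripper's body (76 mm by 85 mm) begins 54 mm behind the grasp point. The pads swing forward as they close: fully open they stand 13 mm farther back than shut.
Start: joints at [1.452, 0.501, -0.427, 1.55, 0.221, 1.138, -0.21], TCP at [242.217, -603.184, 231.31] pointing down, gripper open.
Joint ranges: [-2.88, 2.88], [-0.31, 2.03], [-1.54, 1.56], [0.2, 2.42], [-1.41, 4.55], [0.19, 2.02], [-2.57, 2.57]. Speed limits (rad/s): [2.57, 2.57, 3.14, 3.14, 3.14, 3.14, 3.14].

## Interface

Orientations are given as a rotation vector (axis times angle).
In Python, from plant import r gives the robot as it stands.
- The arm moves only by the tool play_rows, never from a script. Its argument "targets" is a list of rows, each an object of numbers: "dx", "dy", "dz": the shift along the tool's x, y, z in m; "ax", "ay", "az": the turn, a rotation vector about the tool's x, y, z in degrees; "fingers": the finger opening in m, from 0 to 0.0854. A call has 1 to 20 rows; each row is the pose to reach, as a shift and turn from the pose measured when the call began, along the tool's axes at that moment; what a row does not reach only later rows make up. A row lasts 1/8 s, in which the tool goes at most 62.5 mm and 10.7 degrees, less where a joint would pass 70% of its speed; a pose out of reach is approached as far as the arm can. A call with a gripper value outside its range is refused whole. The fingers move at their own pace and stop on an object; "newtons" is the grip in N (left out, the last holds). Time passes only in rows, so rows that repeat a pose let the fingers close. It gives the time, the measured TCP pose, the force and the opening at its end, in the units of the state.
- r.sense(): the state, without advancing time (a new reading comes with each control period).
- r.read_camera(name): name is "scene" or "top" or "wrist"; returns (picture, depth): 400x640x3 uint8, red, green, blue; 400x640 float32, mm along the optical axis (not along the pixel's ray), 0 where there is no reading.
- r.camera_model(name): a dict with "fx", "fy", "cx", "cy" (pixels), "cam_to_world" (4x4, takes a point from camera to world coordinates). Camera axes: x right, y up, looking along -z (the intrinsics and any distortion apply to the point x, -y, -z); pixel columns grow to the right and rows downward; lengths in mm; the calibration is good to about 2 mm. A picture is of the moment at which its call begins: read the wrist's pose just before it. camera_model takes no time and is no camera call; for the wrist camera it gives the pose at the moment of the call.
- r.finish_job(): hands the job in, once; it reports no verdict.
Trained networks look in the newest picture that a camera, given by its name, has taken for a name from the list of things; names that differ only in an ending like _2 or _b are one class to them, and where a whole thing is asked for, a point or a joint stands for the part that bears it (a point fixed in the world has none). Each returns a list of dicts, best first, with "confidence" (0 to 1); they miss things now and then, are a little off and sometimes report something else, mostly with a low value. They report only what shows in the picture. A call takes as long as a camera call. They do not tell look-alikes from the thing itself.
- r.spot_in(query, camera): "xyz" ([x, y, z] in mm, in world coordinates, good to about 4 mm: the middle of the surface that is visible of it).
- r.masks_of(query, camera): "mask" (400x640 bool, what is visible of it).
The state is a dict: "clock": time; "joint_positions": joint angles; "joint_vel": joint speeds; "joint_efforts": joint torques, N m; "tcp_pos": TCP position; "eef_rot": TCP orientation; "contact_force": force on the tool from outside, world axes, zero at the start; "moment": the same for the moment, N m; "finger_gap": opening from 0.0 (shut) to 1.0 (fully open).
Only numpy, scipy, OpenCV 4.12 (cv2) and the standard library are available. Lean on these libraries where they do the work, as an engineer would, in place of code of your own. Each camera call takes 0.05 s, during which the arm holds its last target.

## Task

Power up the test board with the fingertips only: push the orange toggle of its breaker over, away from the robot, until it is fully on, then gently press the green button all the way in and let it come back up. Leave the other toggles and buttons, and the things lying about, as they are; pick nothing up, and do not shove the button boxes about.

Things in the scene. Friction and masses are not known exactly. Their poses are not given: they have to be found in the camera images.
- breaker_orange: White three-pole circuit breaker with the orange toggle, fixed to the board: 86 (its x) x 54 (its y) x 70 mm tall; the middle 50 mm of its length rises to 70 mm, the two ends are 50 mm tall. Origin at the centre of its underside, which is 8 mm above the table; x points away from the robot (yaw up to 0.25 rad either way), z up.
- toggle_orange (a joint): Angle (rad) of the orange toggle: 0 = off, leaning 0.4 rad towards the breaker's -x (the robot's side); 0.8 = fully on, leaning 0.4 rad towards its +x. It turns about the breaker's y axis, at the centre of the breaker's top face; friction alone (0.03 N m, about 1.5 N at the tip) keeps it where it is left. 0 to 0.08 at the start: off; this is the one to switch on.
- tip_orange (a point): Middle of the free edge of the orange toggle, a bar 40 mm wide (breaker's y), 6 mm thick with a rounded edge, 24 mm long from its hinge; leaning over, the edge is about 22 mm above the breaker's top face. Breakers stand 95 mm apart, centre to centre.
- breaker_blue: White three-pole circuit breaker with the blue toggle, fixed to the board: 86 (its x) x 54 (its y) x 70 mm tall; the middle 50 mm of its length rises to 70 mm, the two ends are 50 mm tall. Origin at the centre of its underside, which is 8 mm above the table; x points away from the robot (yaw up to 0.25 rad either way), z up.
- toggle_blue (a joint): Angle (rad) of the blue toggle: 0 = off, leaning 0.4 rad towards the breaker's -x (the robot's side); 0.8 = fully on, leaning 0.4 rad towards its +x. It turns about the breaker's y axis, at the centre of the breaker's top face; friction alone (0.03 N m, about 1.5 N at the tip) keeps it where it is left. Already on at the start; leave it alone.
- tip_blue (a point): Middle of the free edge of the blue toggle, a bar 40 mm wide (breaker's y), 6 mm thick with a rounded edge, 24 mm long from its hinge; leaning over, the edge is about 22 mm above the breaker's top face. Breakers stand 95 mm apart, centre to centre.
- breaker_black: White three-pole circuit breaker with the black toggle, fixed to the board: 86 (its x) x 54 (its y) x 70 mm tall; the middle 50 mm of its length rises to 70 mm, the two ends are 50 mm tall. Origin at the centre of its underside, which is 8 mm above the table; x points away from the robot (yaw up to 0.25 rad either way), z up.
- toggle_black (a joint): Angle (rad) of the black toggle: 0 = off, leaning 0.4 rad towards the breaker's -x (the robot's side); 0.8 = fully on, leaning 0.4 rad towards its +x. It turns about the breaker's y axis, at the centre of the breaker's top face; friction alone (0.03 N m, about 1.5 N at the tip) keeps it where it is left. Off at the start; leave it alone.
- tip_black (a point): Middle of the free edge of the black toggle, a bar 40 mm wide (breaker's y), 6 mm thick with a rounded edge, 24 mm long from its hinge; leaning over, the edge is about 22 mm above the breaker's top face. Breakers stand 95 mm apart, centre to centre.
- station_green: Grey push-button box with a black top and a green button, standing loose on the board: 64 x 64 x 45 mm, about 0.4 kg. Origin at the centre of its underside, z up.
- button_green (a joint): How far the green button is pressed down (m): 0 = up, 0.007 = fully in. Spring: 1 N to start, 4 N fully in; it returns by itself (the one to press).
- cap_green (a point): Centre of the flat top of the green button, a cap 32 mm across that stands 14 mm above its box (59 mm above the board) when up.
- station_yellow: Grey push-button box with a black top and a yellow button, standing loose on the board: 64 x 64 x 45 mm, about 0.4 kg. Origin at the centre of its underside, z up.
- button_yellow (a joint): How far the yellow button is pressed down (m): 0 = up, 0.007 = fully in. Spring: 1 N to start, 4 N fully in; it returns by itself (leave it alone).
- cap_yellow (a point): Centre of the flat top of the yellow button, a cap 32 mm across that stands 14 mm above its box (59 mm above the board) when up.
- station_white: Grey push-button box with a black top and a white button, standing loose on the board: 64 x 64 x 45 mm, about 0.4 kg. Origin at the centre of its underside, z up.
- button_white (a joint): How far the white button is pressed down (m): 0 = up, 0.007 = fully in. Spring: 1 N to start, 4 N fully in; it returns by itself (leave it alone).
- cap_white (a point): Centre of the flat top of the white button, a cap 32 mm across that stands 14 mm above its box (59 mm above the board) when up.
- board: Brown mounting board, fixed, 380 (x) x 460 (y) x 8 mm; origin at the centre of its underside, on the table. It carries all the breakers, buttons and a 45 mm tall metal power supply at its far edge.
- screwdriver: Loose screwdriver, about 180 mm long and under 35 mm tall, lying across the board between the buttons and the breakers; leave it alone.
- pliers: Loose pliers with green handles, about 155 mm long, 16 mm tall, lying at the board's right edge; leave alone.
- tape: Loose red roll of tape, 64 mm across, 19 mm tall, lying at the board's left edge; leave alone.
- spray: Loose blue and yellow spray can, 52 mm across, 170 mm tall, standing on the table left of the board; leave alone. Origin at its underside.
- battery: Loose black battery, 70 x 90 x 95 mm tall, standing on the table right of the board; leave alone. Origin at its underside.
There are look-alikes about, which are no part of the job. What is shaped like the station_green but turquoise is not meant.

How it is judged:
By the outcome, as a careful person would: the job done as asked, in the order asked, and still so for the second after the job is handed in, with the robot touching nothing.
It also fails if it takes over 38 s, if anything falls off the work surface, if the arm or the gripper's body presses on something with over 40 N, if the wrist force passes 120 N, or if a joint passes its speed limit or range.

## Working session

There is one attempt and no reset: what is moved stays moved. The work goes in short steps, Python scripts to look and compute and a tool call to move; the robot and the scene stay as the last step left them, time stands still between calls to the robot, and variables do not carry over. Pictures are saved under pics/ and viewed, and the job is handed in when it is done.

Besides the shell and the picture viewer there is one more tool, called after "Emit:" as name(argument=value, ...), one argument or row to a line, values as JSON. play_rows: Moves the arm, as the interface text tells. Its arguments: {"type":"object","properties":{"targets":{"type":"array","items":{"type":"object","properties":{"dx":{"type":"number"},"dy":{"type":"number"},"dz":{"type":"number"},"ax":{"type":"number"},"ay":{"type":"number"},"az":{"type":"number"},"fingers":{"type":"number"}}}},"newtons":{"type":"number"}},"required":["targets"]}

```bash
ls; mkdir -p pics
python3 - <<'E'
from plant import r
import cv2
s=r.sense(); print({k:s[k] for k in ('clock','tcp_pos','eef_rot','finger_gap','contact_force')})
for n in ("scene","top"):
    p,d=r.read_camera(n); cv2.imwrite(f"pics/{n}0.png",p[:,:,::-1])
    import numpy as np
    np.savez(f"pics/{n}0.npz",p=p,d=d,**{k:np.array(v) for k,v in r.camera_model(n).items()})
    print(n,r.camera_model(n))
E
```

```text
pics
{'clock': 0.0, 'tcp_pos': array([ 241.89986307, -602.53834892,  230.23536391]), 'eef_rot': array([-0.38937486,  2.01450337, -2.01045424]), 'finger_gap': 0.9994142682213817, 'contact_force': array([-0.56106431, -0.16778804,  0.32493703])}
scene {'fx': 362.00681415509507, 'fy': 362.00681415509507, 'cx': 314.30556147206175, 'cy': 193.16235709308597, 'cam_to_world': array([[-1.46322340e-01, -7.98954521e-01,  5.83319335e-01,
         1.09857032e+03],
       [ 9.89154800e-01, -1.10567178e-01,  9.66834030e-02,
         8.98757935e+01],
       [-1.27496693e-02,  5.91140062e-01,  8.06468147e-01,
         9.02644508e+02],
       [ 0.00000000e+00,  0.00000000e+00,  0.00000000e+00,
         1.00000000e+00]])}
top {'fx': 377.19448384859624, 'fy': 377.19448384859624, 'cx': 317.1317023242877, 'cy': 199.19835069240804, 'cam_to_world': array([[ 2.40426349e-02,  9.82297759e-01, -1.85776918e-01,
         2.92562727e+02],
       [-9.99538971e-01,  2.01731668e-02, -2.26911611e-02,
        -1.62935249e+01],
       [-1.85417680e-02,  1.86236825e-01,  9.82329908e-01,
         1.12871835e+03],
       [ 0.00000000e+00,  0.00000000e+00,  0.00000000e+00,
         1.00000000e+00]])}
```

View pics/scene0.png

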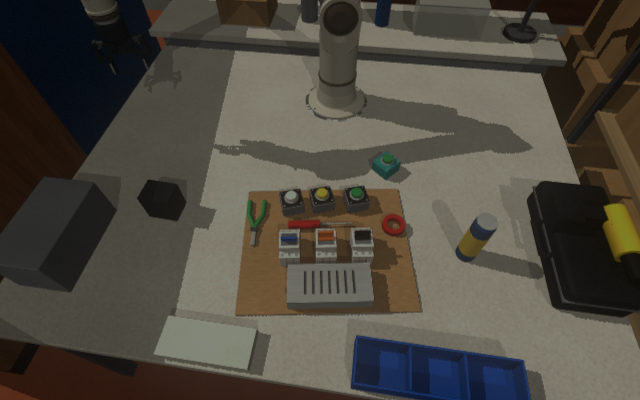

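View pics/top0.png

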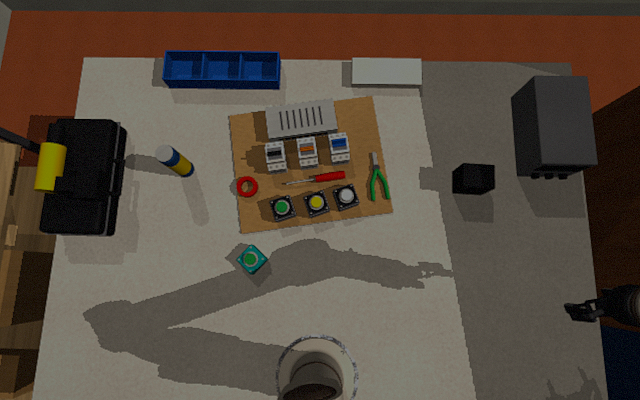

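The top view shows the orange toggle near (307,150), the green button on the board at (282,207), and the turquoise look-alike at (251,259), off the board. I'll measure the first two.

```bash
cat > h.py <<'E'
import numpy as np, cv2
def deproj(m,u,v,d):
    T=m['cam_to_world']; x=(u-m['cx'])/m['fx']*d; y=(v-m['cy'])/m['fy']*d
    return (np.stack([x,-y,-d,np.ones_like(d)],-1)@np.array(T).T)[...,:3]
def cloud(m,d):
    v,u=np.mgrid[0:400,0:640].astype(float); return deproj(m,u,v,d.astype(float))
E
python3 - <<'E'
from plant import r
from h import *
for n in ("scene","top"):
    z=np.load(f"pics/{n}0.npz"); m={k:z[k] for k in ('fx','fy','cx','cy','cam_to_world')}
    P=cloud(m,z['d'])
    for q in ("breaker_orange","toggle_orange","tip_orange","station_green","cap_green","button_green","breaker_blue","breaker_black","board"):
        if n=="top" and q in("board",):continue
        print(n,q,[(np.round(o['xyz']),round(o['confidence'],2)) for o in r.spot_in(q,n)[:3]])
    hsv=cv2.cvtColor(z['p'],cv2.COLOR_RGB2HSV); 
    on=(P[...,2]>30)&(abs(P[...,1])<300)&(P[...,0]>400)&(P[...,0]<800)
    for c,lo,hi in (("orange",5,20),("green",50,75),("yellow",22,35)):
        k=on&(hsv[...,0]>=lo)&(hsv[...,0]<=hi)&(hsv[...,1]>130)&(hsv[...,2]>80)
        nn,l,st,ce=cv2.connectedComponentsWithStats(k.astype(np.uint8))
        for i in range(1,nn):
            if st[i,4]>8: print(n,c,st[i],np.round(np.median(P[l==i],0),1),np.round(P[l==i].min(0)),np.round(P[l==i].max(0)))
    x0,y0,w,h=(235,175,180,145) if n=="scene" else (220,90,180,150)
    cv2.imwrite(f"pics/{n}_crop.png",cv2.resize(z['p'][y0:y0+h,x0:x0+w,::-1],None,fx=4,fy=4,interpolation=cv2.INTER_CUBIC))
print(r.sense()['clock'])
E
```

```text
scene breaker_orange [(array([664.,  45.,  67.]), 0.82), (array([644., 142.,  68.]), 0.56)]
scene toggle_orange [(array([641.,  42.,  88.]), 0.62)]
scene tip_orange [(array([638.,  43.,  91.]), 0.7)]
scene station_green [(array([334., 195.,  45.]), 0.91), (array([493., 106.,  54.]), 0.57), (array([545., 226.,  27.]), 0.56)]
scene cap_green [(array([477., 108.,  65.]), 0.63), (array([513., -73.,  69.]), 0.49), (array([330., 196.,  62.]), 0.42)]
scene button_green [(array([476., 113.,  68.]), 0.68), (array([524., -69.,  51.]), 0.63), (array([503.,  16.,  50.]), 0.61)]
scene breaker_blue [(array([677., -47.,  69.]), 0.91), (array([504.,  14.,  48.]), 0.61)]
scene breaker_black [(array([647., 140.,  65.]), 0.72)]
scene board [(array([654.,  48.,   9.]), 0.59)]
scene orange [318 231  16  10 145] [640.1  39.1  90.3] [630.  20.  80.] [651.  60. 104.]
scene green [352 188  10   8  62] [471.7 108.7  67.1] [456.  96.  64.] [485. 122.  71.]
scene yellow [317 188  11  10  85] [488.4   9.6  67.1] [462.  -6.  53.] [504.  26.  71.]
top breaker_orange [(array([628.,  43.,  76.]), 0.72), (array([ 557
[... 168 characters left out ...]
ray([634.,  39.,  92.]), 0.42), (array([489.,   9.,  65.]), 0.28)]
top station_green [(array([322., 192.,  45.]), 0.97), (array([468., 108.,  53.]), 0.68)]
top cap_green [(array([592.,  40.,   6.]), 0.54), (array([619., 135.,  89.]), 0.29), (array([512., -71.,  69.]), 0.24)]
top button_green [(array([471., 108.,  65.]), 0.58)]
top breaker_blue [(array([647., -54.,  71.]), 0.72)]
top breaker_black [(array([613., 133.,  68.]), 0.74)]
top orange [300 146  14   5  54] [636.8  42.6  92.2] [628.  23.  75.] [649.  62. 104.]
top green [277 202  10  10  79] [470.9 110.7  66.6] [457.  97.  61.] [483. 123.  72.]
top yellow [311 197  11  11  95] [485.2  11.4  66. ] [471.  -3.  53.] [500.  26.  71.]
0.95
```

View pics/scene_crop.png

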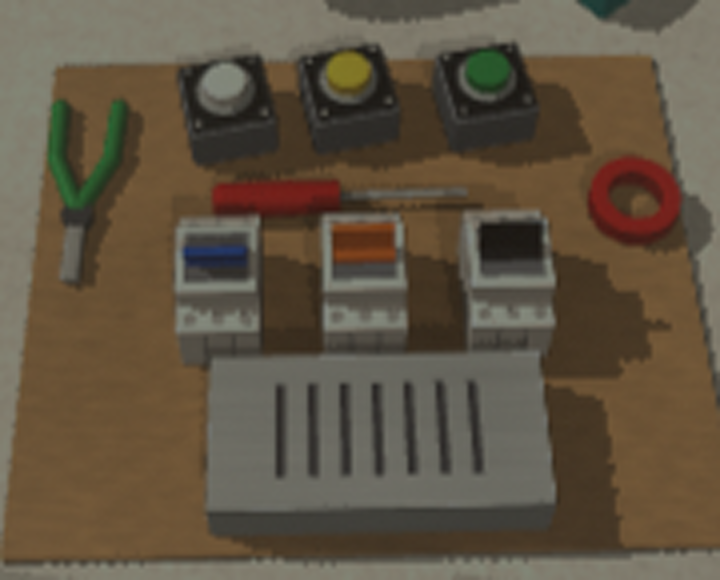

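View pics/top_crop.png

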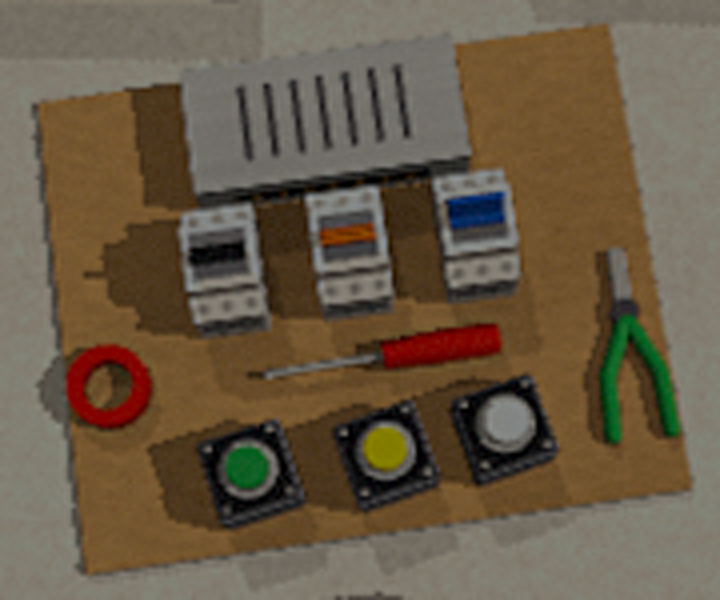

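The views agree: the toggle tip is at about (638,41), and the green cap is at (471,110) with its top at z ≈ 67, as expected. The blue toggle leans to +x (on), and orange and black lean to −x. Next I'll find the breaker's yaw and centre, and the tool axes.

```bash
cat >> h.py <<'E'
from scipy.spatial.transform import Rotation as R
def rel(r,p_mm,yaw):
    """rows-shift (m, tool axes) and turn(deg) to TCP p, tool y down, tool z along board y (or its opposite, nearest)"""
    s=r.sense(); R0=R.from_rotvec(s['eef_rot']).as_matrix()
    best=None
    for sg in (1,-1):
        y=np.array([0,0,-1.]); z=sg*np.array([-np.sin(yaw),np.cos(yaw),0]); x=np.cross(y,z)
        t=R.from_matrix(R0.T@np.c_[x,y,z]).as_rotvec(degrees=True)
        if best is None or np.linalg.norm(t)<np.linalg.norm(best): best=t
    return R0.T@(np.array(p_mm)-s['tcp_pos'])/1000,best,R0
E
python3 - <<'E'
from plant import r
from h import *
for n in ("scene","top"):
    z=np.load(f"pics/{n}0.npz"); m={k:z[k] for k in ('fx','fy','cx','cy','cam_to_world')}
    P=cloud(m,z['d']); hsv=cv2.cvtColor(z['p'],cv2.COLOR_RGB2HSV)
    for name,c in (("blk",(625,133)),("org",(645,42)),("blu",(660,-52))):
        k=(P[...,2]>70)&(P[...,2]<115)&(np.hypot(P[...,0]-c[0],P[...,1]-c[1])<46)
        pts=P[k][:,:2].astype(np.float32); rc=cv2.minAreaRect(pts)
        print(n,name,k.sum(),np.round(rc[0],1),np.round(rc[1],1),round(rc[2],1),np.round(np.median(P[k],0),1))
    k=(P[...,2]>2)&(P[...,2]<16)&(P[...,0]>350)&(P[...,0]<900)&(abs(P[...,1]-40)<300)&(hsv[...,1]>80)
    rc=cv2.minAreaRect(P[k][:,:2].astype(np.float32)); print(n,"board",np.round(rc[0]),np.round(rc[1]),rc[2])
print(rel(r,(600,35,180),0.18))
E
```

```text
scene blk 383 [627.7 134.9] [51.3 53.8] 9.3 [631.3 134.3  79.6]
scene org 367 [642.8  42.4] [50.4 51.8] 8.2 [647.   42.2  79.8]
scene blu 381 [657.7 -51.9] [51.6 52.6] 11.5 [664.8 -50.6  78.9]
scene board [673.  49.] [570. 479.] 12.86123275756836
top blk 312 [624.4 135.1] [51.6 53.8] 8.6 [619.  133.7  78. ]
top org 314 [639.9  41.5] [51.1 53.9] 9.5 [634.7  41.2  78. ]
top blu 316 [655.6 -52.2] [51.1 54.4] 8.4 [652.6 -51.9  78.5]
top board [683.  63.] [511. 487.] 9.404351234436035
(array([-0.56981157,  0.05131644, -0.45893955]), array([-2.21791657e-03,  1.15621057e+01, -2.11053738e-03]), array([[-9.27996661e-01,  4.60450226e-05,  3.72588506e-01],
       [-3.72588508e-01, -2.69354326e-05, -9.27996661e-01],
       [-3.26937947e-05, -9.99999999e-01,  4.21518378e-05]]))
```

Run:
```python
from plant import r
from h import *
print(rel(r,(606,36.2,170),0.162)[:2])
```

```text
(array([-0.57582633,  0.06131669, -0.45781803]), array([-2.19952805e-03,  1.25934298e+01, -2.13108712e-03]))
```

Emit:
play_rows(
  targets=[
    {"dx": -0.029,"dy": 0,"dz": -0.023,"ay": 1,"fingers": 0},
    {"dx": -0.072,"dy": 0,"dz": -0.057,"ay": 2,"fingers": 0},
    {"dx": -0.115,"dy": 0,"dz": -0.092,"ay": 3,"fingers": 0},
    {"dx": -0.158,"dy": 0.005,"dz": -0.126,"ay": 4,"fingers": 0},
    {"dx": -0.202,"dy": 0.01,"dz": -0.16,"ay": 5,"fingers": 0},
    {"dx": -0.245,"dy": 0.015,"dz": -0.195,"ay": 6,"fingers": 0},
    {"dx": -0.288,"dy": 0.02,"dz": -0.229,"ay": 7,"fingers": 0},
    {"dx": -0.331,"dy": 0.025,"dz": -0.263,"ay": 8,"fingers": 0},
    {"dx": -0.374,"dy": 0.03,"dz": -0.298,"ay": 9,"fingers": 0},
    {"dx": -0.418,"dy": 0.035,"dz": -0.332,"ay": 10,"fingers": 0},
    {"dx": -0.461,"dy": 0.04,"dz": -0.366,"ay": 11,"fingers": 0},
    {"dx": -0.504,"dy": 0.05,"dz": -0.4,"ay": 12,"fingers": 0},
    {"dx": -0.547,"dy": 0.055,"dz": -0.435,"ay": 12.6,"fingers": 0},
    {"dx": -0.576,"dy": 0.061,"dz": -0.458,"ay": 12.6,"fingers": 0},
    {"dx": -0.576,"dy": 0.061,"dz": -0.458,"ay": 12.6,"fingers": 0},
    {"dx": -0.576,"dy": 0.061,"dz": -0.458,"ay": 12.6,"fingers": 0},
  ],
)

```text
invalid input at $.targets[0]: expected keys dx, dy, dz, ax, ay, az, fingers
```

Emit:
play_rows(
  targets=[
    {"dx": -0.029,"dy": 0,"dz": -0.023,"ax": 0,"ay": 1,"az": 0,"fingers": 0},
    {"dx": -0.072,"dy": 0,"dz": -0.057,"ax": 0,"ay": 2,"az": 0,"fingers": 0},
    {"dx": -0.115,"dy": 0,"dz": -0.092,"ax": 0,"ay": 3,"az": 0,"fingers": 0},
    {"dx": -0.158,"dy": 0.005,"dz": -0.126,"ax": 0,"ay": 4,"az": 0,"fingers": 0},
    {"dx": -0.202,"dy": 0.01,"dz": -0.16,"ax": 0,"ay": 5,"az": 0,"fingers": 0},
    {"dx": -0.245,"dy": 0.015,"dz": -0.195,"ax": 0,"ay": 6,"az": 0,"fingers": 0},
    {"dx": -0.288,"dy": 0.02,"dz": -0.229,"ax": 0,"ay": 7,"az": 0,"fingers": 0},
    {"dx": -0.331,"dy": 0.025,"dz": -0.263,"ax": 0,"ay": 8,"az": 0,"fingers": 0},
    {"dx": -0.374,"dy": 0.03,"dz": -0.298,"ax": 0,"ay": 9,"az": 0,"fingers": 0},
    {"dx": -0.418,"dy": 0.035,"dz": -0.332,"ax": 0,"ay": 10,"az": 0,"fingers": 0},
    {"dx": -0.461,"dy": 0.04,"dz": -0.366,"ax": 0,"ay": 11,"az": 0,"fingers": 0},
    {"dx": -0.504,"dy": 0.05,"dz": -0.4,"ax": 0,"ay": 12,"az": 0,"fingers": 0},
    {"dx": -0.547,"dy": 0.055,"dz": -0.435,"ax": 0,"ay": 12.6,"az": 0,"fingers": 0},
    {"dx": -0.576,"dy": 0.061,"dz": -0.458,"ax": 0,"ay": 12.6,"az": 0,"fingers": 0},
    {"dx": -0.576,"dy": 0.061,"dz": -0.458,"ax": 0,"ay": 12.6,"az": 0,"fingers": 0},
    {"dx": -0.576,"dy": 0.061,"dz": -0.458,"ax": 0,"ay": 12.6,"az": 0,"fingers": 0},
  ],
)

```text
clock: 2.95
tcp_pos: [605.7, 35.6, 170.1]
eef_rot: [-0.174, 2.137, -2.138]
contact_force: [-0.2, -0.9, 0.1]
finger_gap: -0.001
```

Run:
```python
from plant import r
from h import *
m=r.camera_model("wrist"); p,d=r.read_camera("wrist"); cv2.imwrite("pics/w1.png",p[:,:,::-1])
P=cloud(m,d); hsv=cv2.cvtColor(p,cv2.COLOR_RGB2HSV)
k=(hsv[...,0]>=5)&(hsv[...,0]<=18)&(hsv[...,1]>150)&(hsv[...,2]>80)&(P[...,2]>75)&(P[...,2]<115)&(d>0)
n,l,st,ce=cv2.connectedComponentsWithStats(k.astype(np.uint8))
for i in range(1,n):
    if st[i,4]>40: q=P[l==i]; print(st[i],q.mean(0),np.percentile(q,2,0),np.percentile(q,98,0))
k=(P[...,2]>70)&(P[...,2]<115)&(np.hypot(P[...,0]-641,P[...,1]-42)<46)&(d>0)
print(cv2.minAreaRect(P[k][:,:2].astype(np.float32)))
print(m['cam_to_world'][:3,3])
```

```text
[ 290  153   53   28 1392] [639.10496397  40.6448926   91.40227343] [630.30933774  21.93432984  80.53096497] [648.45691709  59.30226391 101.71279909]
((640.5740966796875, 41.19008255004883), (49.7054557800293, 54.027183532714844), 9.361940383911133)
[686.19349135  47.84580561 313.18637688]
```

View pics/w1.png

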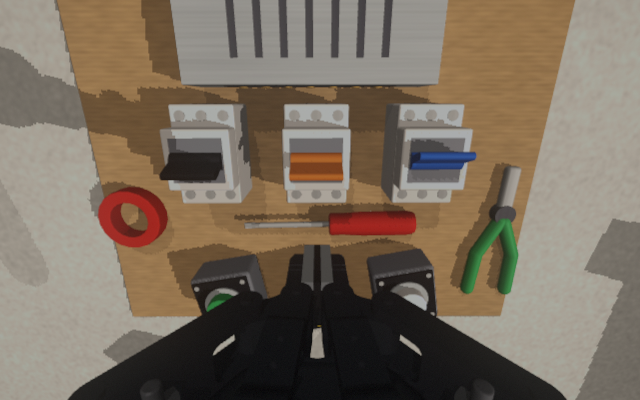

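The wrist picture shows the orange toggle at (317,166), straight ahead of the closed fingers and leaning towards the robot. The breaker centre measured here is (640.6,41.2), within 1 mm of the earlier value. Now I'll descend behind the toggle and push it.

Emit:
play_rows(
  targets=[
    {"dx": 0,"dy": 0.04,"dz": 0,"ax": 0,"ay": 0,"az": 0,"fingers": 0},
    {"dx": 0,"dy": 0.075,"dz": 0,"ax": 0,"ay": 0,"az": 0,"fingers": 0},
    {"dx": 0,"dy": 0.083,"dz": 0,"ax": 0,"ay": 0,"az": 0,"fingers": 0},
    {"dx": 0,"dy": 0.083,"dz": 0,"ax": 0,"ay": 0,"az": 0,"fingers": 0},
    {"dx": -0.006,"dy": 0.083,"dz": 0,"ax": 0,"ay": 0,"az": 0,"fingers": 0},
    {"dx": -0.011,"dy": 0.083,"dz": 0,"ax": 0,"ay": 0,"az": 0,"fingers": 0},
    {"dx": -0.015,"dy": 0.083,"dz": 0,"ax": 0,"ay": 0,"az": 0,"fingers": 0},
    {"dx": -0.018,"dy": 0.083,"dz": 0,"ax": 0,"ay": 0,"az": 0,"fingers": 0},
    {"dx": -0.021,"dy": 0.083,"dz": 0,"ax": 0,"ay": 0,"az": 0,"fingers": 0},
    {"dx": -0.024,"dy": 0.083,"dz": 0,"ax": 0,"ay": 0,"az": 0,"fingers": 0},
    {"dx": -0.024,"dy": 0.083,"dz": 0,"ax": 0,"ay": 0,"az": 0,"fingers": 0},
  ],
)

```text
clock: 4.38
tcp_pos: [629.6, 38.6, 87.2]
eef_rot: [-0.172, 2.137, -2.139]
contact_force: [-2.0, -0.2, 2.3]
finger_gap: 0.0
```

```bash
cat > look.py <<'E'
import sys
from plant import r
from h import *
m=r.camera_model("wrist"); p,d=r.read_camera("wrist"); cv2.imwrite(sys.argv[1],p[:,:,::-1])
P=cloud(m,d); hsv=cv2.cvtColor(p,cv2.COLOR_RGB2HSV)
k=(hsv[...,0]>=5)&(hsv[...,0]<=18)&(hsv[...,1]>150)&(hsv[...,2]>60)&(P[...,2]>75)&(P[...,2]<115)&(d>0)&(np.hypot(P[...,0]-641,P[...,1]-42)<40)
q=P[k]-np.array([641,41.6,78]); c,s=np.cos(.162),np.sin(.162)
q=np.c_[q[:,0]*c+q[:,1]*s,-q[:,0]*s+q[:,1]*c,q[:,2]]
t=q[q[:,2]>np.percentile(q[:,2],90)]
print(len(q),"tip in breaker frame",t.mean(0).round(1),"x range",np.percentile(q[:,0],[2,98]).round(1),"lean",np.arctan2(t[:,0].mean(),t[:,2].mean()).round(2))
st=r.sense(); print(st['clock'],st['tcp_pos'],st['contact_force'])
E
python3 look.py pics/w2.png
```

```text
2308 tip in breaker frame [ 2.8 -0.7 24.9] x range [0.9 6.5] lean 0.11
4.425 [629.5664056   38.58426363  87.20591932] [-1.76794154 -0.51164009  1.7583436 ]
```

View pics/w2.png

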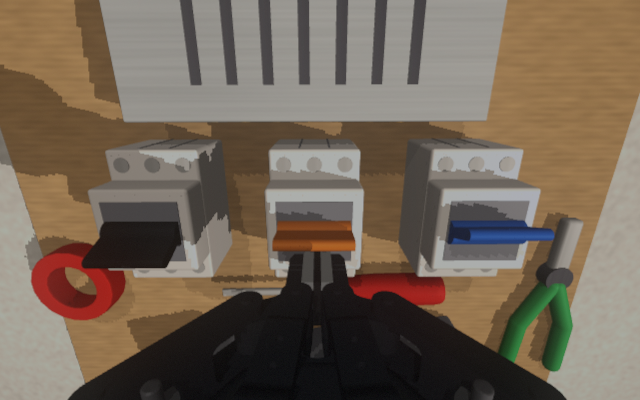

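The toggle is now about upright at (314,236), with a contact force of about 2 N. I'll keep pushing in small steps until it meets its stop.

Emit:
play_rows(
  targets=[
    {"dx": -0.002,"dy": 0,"dz": 0,"ax": 0,"ay": 0,"az": 0,"fingers": 0},
    {"dx": -0.004,"dy": 0,"dz": 0,"ax": 0,"ay": 0,"az": 0,"fingers": 0},
    {"dx": -0.005,"dy": 0,"dz": 0,"ax": 0,"ay": 0,"az": 0,"fingers": 0},
    {"dx": -0.005,"dy": 0,"dz": 0,"ax": 0,"ay": 0,"az": 0,"fingers": 0},
  ],
)

```text
clock: 4.92
tcp_pos: [633.2, 39.2, 87.1]
eef_rot: [-0.176, 2.138, -2.141]
contact_force: [-6.7, -0.3, 6.6]
finger_gap: 0.002
```

```bash
python3 look.py pics/w3.png
```

```text
1642 tip in breaker frame [ 8.3  0.4 23.5] x range [-4. 11.] lean 0.34
4.975 [633.10000967  39.20970359  87.05573161] [-7.04502795 -1.49253128  5.82828977]
```

View pics/w3.png

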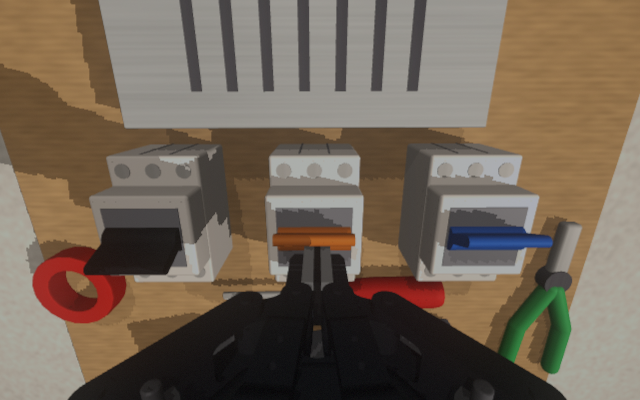

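Emit:
play_rows(
  targets=[
    {"dx": -0.003,"dy": 0,"dz": 0,"ax": 0,"ay": 0,"az": 0,"fingers": 0},
    {"dx": -0.005,"dy": 0,"dz": 0,"ax": 0,"ay": 0,"az": 0,"fingers": 0},
    {"dx": -0.005,"dy": 0,"dz": 0,"ax": 0,"ay": 0,"az": 0,"fingers": 0},
  ],
)

```text
clock: 5.35
tcp_pos: [633.5, 39.2, 86.9]
eef_rot: [-0.186, 2.14, -2.148]
contact_force: [-17.6, -3.0, 15.3]
finger_gap: -0.0
```

```bash
python3 look.py pics/w4.png
```

```text
1671 tip in breaker frame [ 8.4 -1.1 23.5] x range [-4.4 11. ] lean 0.34
5.4 [633.42297211  39.22882863  86.91560863] [-16.18835019  -2.70612129  16.1039821 ]
```

The push reached 17 N with no further motion, so the toggle is against its stop. I'll back off, raise the fingers and check it against the blue toggle, which is already on.

Emit:
play_rows(
  targets=[
    {"dx": 0.012,"dy": 0,"dz": 0,"ax": 0,"ay": 0,"az": 0,"fingers": 0},
    {"dx": 0.025,"dy": 0,"dz": 0,"ax": 0,"ay": 0,"az": 0,"fingers": 0},
    {"dx": 0.03,"dy": -0.03,"dz": 0,"ax": 0,"ay": 0,"az": 0,"fingers": 0},
    {"dx": 0.035,"dy": -0.075,"dz": 0,"ax": 0,"ay": 0,"az": 0,"fingers": 0},
    {"dx": 0.035,"dy": -0.085,"dz": 0,"ax": 0,"ay": 0,"az": 0,"fingers": 0},
    {"dx": 0.035,"dy": -0.085,"dz": 0,"ax": 0,"ay": 0,"az": 0,"fingers": 0},
  ],
)

```text
clock: 6.15
tcp_pos: [600.5, 33.9, 173.0]
eef_rot: [-0.183, 2.138, -2.147]
contact_force: [0.8, -0.2, -1.5]
finger_gap: 0.003
```

```bash
python3 look.py pics/w5.png
python3 - <<'E'
from plant import r
from h import *
m=r.camera_model("wrist"); p,d=r.read_camera("wrist")
P=cloud(m,d); hsv=cv2.cvtColor(p,cv2.COLOR_RGB2HSV)
for nm,c0,lo,hi in (("orange",(641,41.6),5,18),("blue",(656.3,-52),100,130)):
    k=(hsv[...,0]>=lo)&(hsv[...,0]<=hi)&(hsv[...,1]>150)&(hsv[...,2]>50)&(P[...,2]>75)&(P[...,2]<115)&(d>0)&(np.hypot(P[...,0]-c0[0],P[...,1]-c0[1])<40)
    q=P[k]-np.array([*c0,78]); c,s=np.cos(.162),np.sin(.162)
    q=np.c_[q[:,0]*c+q[:,1]*s,-q[:,0]*s+q[:,1]*c,q[:,2]]
    A=np.polyfit(q[:,0],q[:,2],1)
    t=q[q[:,2]>np.percentile(q[:,2],85)]
    print(nm,len(q),t.mean(0).round(1),np.percentile(q,[2,50,98],0).round(1).tolist(),q.mean(0).round(1))
p,d=r.read_camera("top"); m=r.camera_model("top"); P=cloud(m,d); hsv=cv2.cvtColor(p,cv2.COLOR_RGB2HSV)
cv2.imwrite("pics/top1.png",cv2.resize(p[90:240,220:400,::-1],None,fx=4,fy=4,interpolation=cv2.INTER_CUBIC))
print(r.sense()['clock'], rel(r,(471,110,130),.162)[:2])
E
```

```text
1000 tip in breaker frame [ 7.9  1.8 23.6] x range [-5.8 10.5] lean 0.32
6.2 [599.75442904  33.6638978  171.81801146] [-0.67801794 -0.9137134  -0.67038518]
orange 999 [ 7.8 -0.3 23.4] [[-5.8, -19.2, 5.5], [3.6, -0.5, 18.9], [10.4, 18.2, 23.9]] [ 3.1 -0.5 15.9]
blue 747 [ 7.  -1.1 24. ] [[-5.2, -19.2, 5.5], [5.5, 0.1, 21.9], [9.6, 18.9, 24.3]] [ 3.1  0.  16.5]
6.3 (array([ 0.113596  ,  0.04233868, -0.09582951]), array([-0.13901869, -0.09605635,  0.88126995]))
```

View pics/w5.png

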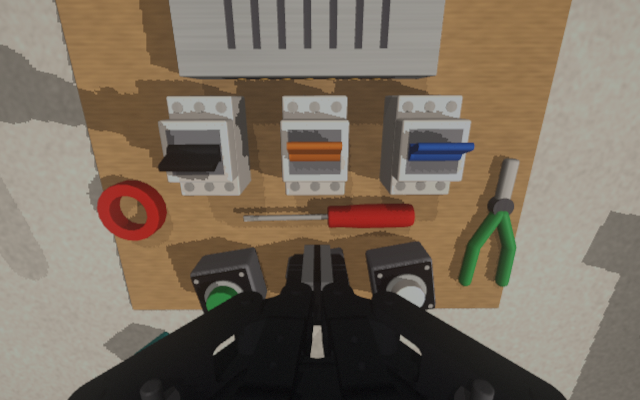

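View pics/top1.png

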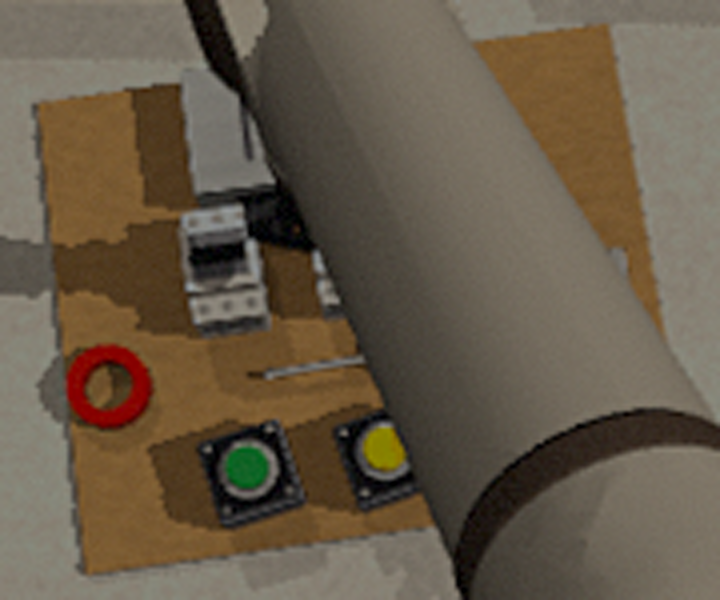

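In the wrist view the orange toggle, at (315,151), lies just like the blue one: tip at x ≈ +7.8 against +7.0 mm, both far over. The other things look undisturbed. Next I'll move over the green cap.

Emit:
play_rows(
  targets=[
    {"dx": 0.035,"dy": 0.0,"dz": -0.03,"ax": 0,"ay": 0,"az": 0.9,"fingers": 0},
    {"dx": 0.075,"dy": 0.01,"dz": -0.063,"ax": 0,"ay": 0,"az": 0.9,"fingers": 0},
    {"dx": 0.105,"dy": 0.03,"dz": -0.088,"ax": 0,"ay": 0,"az": 0.9,"fingers": 0},
    {"dx": 0.1136,"dy": 0.0423,"dz": -0.0958,"ax": -0.1,"ay": -0.1,"az": 0.9,"fingers": 0},
    {"dx": 0.1136,"dy": 0.0423,"dz": -0.0958,"ax": -0.1,"ay": -0.1,"az": 0.9,"fingers": 0},
    {"dx": 0.1136,"dy": 0.0423,"dz": -0.0958,"ax": -0.1,"ay": -0.1,"az": 0.9,"fingers": 0},
  ],
)

```text
clock: 7.05
tcp_pos: [472.5, 109.4, 130.2]
eef_rot: [-0.171, 2.137, -2.138]
contact_force: [-0.5, -0.0, 0.3]
finger_gap: 0.002
```

Run:
```python
from plant import r
from h import *
for n in("wrist","scene"):
    m=r.camera_model(n); p,d=r.read_camera(n)
    P=cloud(m,d); hsv=cv2.cvtColor(p,cv2.COLOR_RGB2HSV)
    cv2.imwrite(f"pics/g_{n}.png",p[:,:,::-1] if n=="wrist" else cv2.resize(p[130:330,220:460,::-1],None,fx=3,fy=3))
    k=(hsv[...,0]>=45)&(hsv[...,0]<=78)&(hsv[...,1]>110)&(hsv[...,2]>50)&(P[...,2]>55)&(P[...,2]<75)&(d>0)&(np.hypot(P[...,0]-471,P[...,1]-110)<30)
    if k.sum(): print(n,k.sum(),P[k].min(0),P[k].max(0),np.median(P[k],0))
s=r.sense();print(s['clock'],s['tcp_pos'],s['contact_force'], rel(r,(471,110,72),.162)[:2])
```

```text
wrist 1349 [455.49046956  94.36243521  55.98008062] [486.93562381 124.53303354  69.34716705] [473.08462319 109.65174029  67.70670563]
scene 79 [456.70632922  95.43827389  60.25314412] [487.73316928 122.05953419  70.20403664] [474.15811604 109.14765135  67.32194436]
7.15 [472.57849812 109.38734651 130.42489281] [0.48798427 0.41389858 0.20611219] (array([ 0.00155731,  0.05842198, -0.00088449]), array([-0.02737851, -0.10111641, -0.09488704]))
```

View pics/g_wrist.png

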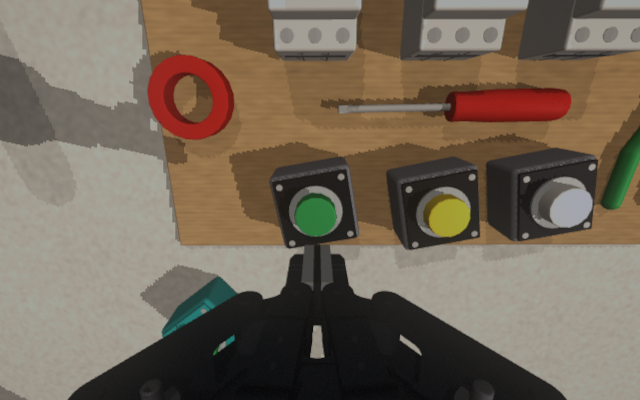

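View pics/g_scene.png

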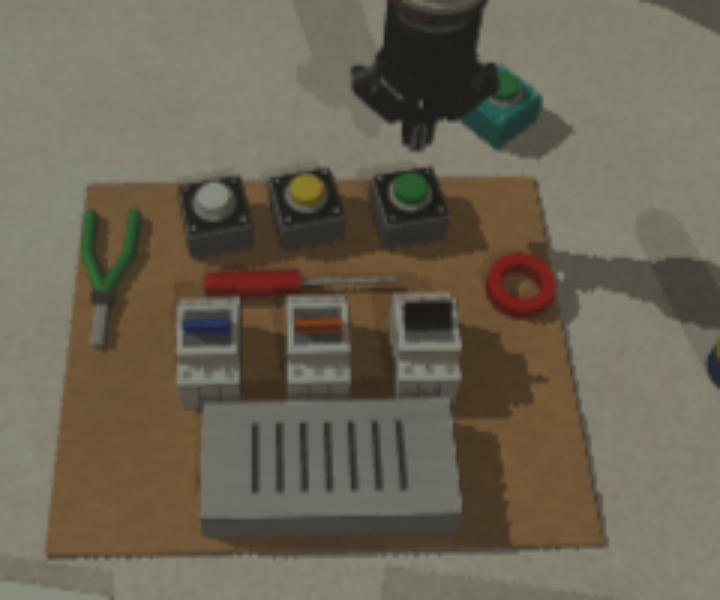

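The green cap is centred at about (471.5,109.5), and its top is at z ≈ 67.5. The fingertips are over it, with the turquoise box well clear. I'll descend slowly.

Emit:
play_rows(
  targets=[
    {"dx": 0.001,"dy": 0.03,"dz": 0,"ax": 0,"ay": 0,"az": 0,"fingers": 0},
    {"dx": 0.001,"dy": 0.052,"dz": 0,"ax": 0,"ay": 0,"az": 0,"fingers": 0},
    {"dx": 0.001,"dy": 0.058,"dz": 0,"ax": 0,"ay": 0,"az": 0,"fingers": 0},
    {"dx": 0.001,"dy": 0.061,"dz": 0,"ax": 0,"ay": 0,"az": 0,"fingers": 0},
    {"dx": 0.001,"dy": 0.063,"dz": 0,"ax": 0,"ay": 0,"az": 0,"fingers": 0},
    {"dx": 0.001,"dy": 0.065,"dz": 0,"ax": 0,"ay": 0,"az": 0,"fingers": 0},
    {"dx": 0.001,"dy": 0.067,"dz": 0,"ax": 0,"ay": 0,"az": 0,"fingers": 0},
    {"dx": 0.001,"dy": 0.067,"dz": 0,"ax": 0,"ay": 0,"az": 0,"fingers": 0},
  ],
)

```text
clock: 8.15
tcp_pos: [472.4, 109.4, 63.8]
eef_rot: [-0.168, 2.136, -2.137]
contact_force: [2.1, -0.4, 2.7]
finger_gap: -0.0
```

Emit:
play_rows(
  targets=[
    {"dx": 0,"dy": 0.002,"dz": 0,"ax": 0,"ay": 0,"az": 0,"fingers": 0},
    {"dx": 0,"dy": 0.004,"dz": 0,"ax": 0,"ay": 0,"az": 0,"fingers": 0},
    {"dx": 0,"dy": 0.005,"dz": 0,"ax": 0,"ay": 0,"az": 0,"fingers": 0},
    {"dx": 0,"dy": 0.005,"dz": 0,"ax": 0,"ay": 0,"az": 0,"fingers": 0},
  ],
)

```text
clock: 8.65
tcp_pos: [472.5, 109.4, 59.8]
eef_rot: [-0.168, 2.135, -2.138]
contact_force: [-4.0, -0.9, 17.6]
finger_gap: -0.005
```

Run:
```python
from plant import r
for i in range(2):
    p,d=r.read_camera("scene")
    s=r.sense();print(s['clock'],s['tcp_pos'],s['contact_force'])
```

```text
8.7 [472.53664855 109.36293259  59.80568471] [-3.28783549 -0.97306249 16.12381926]
8.75 [472.50977481 109.33111429  59.79420381] [-4.52236856 -1.30813292 16.40031539]
```

The press bottomed out at z = 59.8, which is 7+ mm of travel, with the force jumping to about 16 N. I'll lift straight up and clear.

Emit:
play_rows(
  targets=[
    {"dx": 0,"dy": -0.003,"dz": 0,"ax": 0,"ay": 0,"az": 0,"fingers": 0},
    {"dx": 0,"dy": -0.007,"dz": 0,"ax": 0,"ay": 0,"az": 0,"fingers": 0},
    {"dx": 0,"dy": -0.015,"dz": 0,"ax": 0,"ay": 0,"az": 0,"fingers": 0},
    {"dx": 0,"dy": -0.05,"dz": 0,"ax": 0,"ay": 0,"az": 0,"fingers": 0},
    {"dx": 0,"dy": -0.1,"dz": 0,"ax": 0,"ay": 0,"az": 0,"fingers": 0},
    {"dx": 0,"dy": -0.13,"dz": 0,"ax": 0,"ay": 0,"az": 0,"fingers": 0},
    {"dx": 0,"dy": -0.13,"dz": 0,"ax": 0,"ay": 0,"az": 0,"fingers": 0},
    {"dx": 0,"dy": -0.13,"dz": 0,"ax": 0,"ay": 0,"az": 0,"fingers": 0},
  ],
)

```text
clock: 9.75
tcp_pos: [471.4, 109.0, 189.1]
eef_rot: [-0.169, 2.135, -2.139]
contact_force: [-0.0, -0.2, 0.6]
finger_gap: 0.0
```

Run:
```python
from plant import r
from h import *
for n in("wrist","scene"):
    m=r.camera_model(n); p,d=r.read_camera(n)
    P=cloud(m,d); hsv=cv2.cvtColor(p,cv2.COLOR_RGB2HSV)
    cv2.imwrite(f"pics/f_{n}.png",p[:,:,::-1] if n=="wrist" else cv2.resize(p[130:330,220:460,::-1],None,fx=3,fy=3))
    for nm,c0,lo,hi,z0,z1,rad in (("green",(471,110),45,78,55,75,30),("orange",(641,41.6),5,18,75,115,40),("blue",(656.3,-52),100,130,75,115,40)):
        k=(hsv[...,0]>=lo)&(hsv[...,0]<=hi)&(hsv[...,1]>110)&(hsv[...,2]>50)&(P[...,2]>z0)&(P[...,2]<z1)&(d>0)&(np.hypot(P[...,0]-c0[0],P[...,1]-c0[1])<rad)
        if k.sum(): q=P[k]; print(n,nm,k.sum(),np.percentile(q,5,0).round(1),np.percentile(q,95,0).round(1),np.median(q,0).round(1))
s=r.sense();print(s['clock'],s['tcp_pos'],s['contact_force'])
```

```text
wrist green 853 [459.5  97.2  64.3] [484.7 121.7  68.8] [472.5 109.5  67.7]
wrist orange 163 [631.2  22.9  80.1] [636.9  58.   83.5] [634.2  40.6  81.8]
wrist blue 114 [646.3 -70.4  80.2] [652.3 -35.4  83.2] [649.5 -52.5  81.8]
scene green 77 [459.4  96.6  64.1] [486.  121.1  68.9] [473.4 108.6  66.8]
scene orange 79 [637.6  23.3  81.1] [653.9  59.7 102.4] [649.5  40.9  89.2]
scene blue 43 [660.4 -68.5  82.3] [668.2 -35.7 102.4] [664.3 -51.8 100.1]
9.85 [470.9620794  109.1409846  188.50535756] [-0.36333928  0.79930862  0.24025894]
```

View pics/f_scene.png

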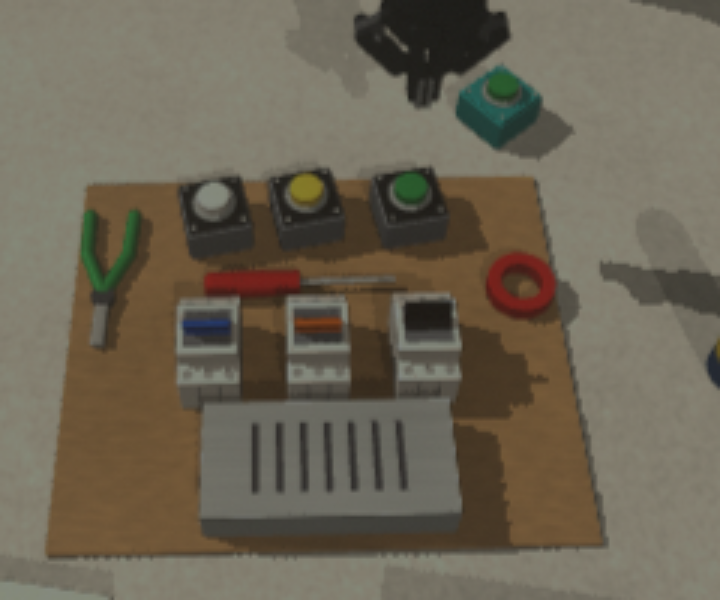

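View pics/f_wrist.png

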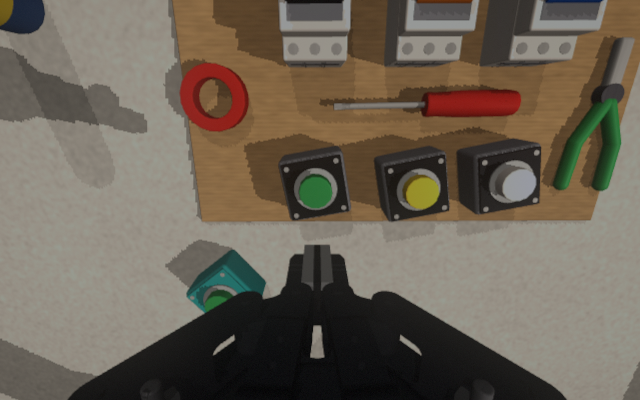

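The scene view shows the orange toggle at (317,324) over like the blue one. The green cap is back up at z ≈ 67.5, its box hasn't moved, and everything else is in place. I'm handing in.

```bash
python3 -c "
from plant import r
print(r.finish_job())"
```

```text
the job is handed in; nothing more can be done
None
```

The test board is powered up: the orange toggle is fully on and the green button has been pressed all the way in and released. I handed the job in at about 10 s of the 38 s allowed.

- **Orange toggle:** I pushed it away from the robot with the closed fingertips until it stopped moving at about 17 N. Afterwards its tip stood about 8 mm past the hinge, against about 7 mm for the blue toggle, which was already on.
- **Green button:** I pressed it until it bottomed out, with the fingertips at z = 59.8 mm and about 16 N. That force is well above the 4 N spring, so the button got a firmer push at the bottom than it needed. After I lifted off, the cap read z ≈ 67.5 mm, the same as before.
- **Everything else:** In the last pictures the green box is within measurement error of where it was. The other toggles, buttons and loose things look unmoved, and nothing touched the robot.

**Checks that disagreed:** the lean I worked out from the depth images was about 0.32–0.34 rad rather than the nominal 0.4. The blue toggle read lower still, so I put this down to the camera seeing only the near edge. In the last scene picture the median height of the orange pixels was 89 mm against 100 mm for blue, but the highest points of both were at 102 mm. I took that to mean different parts of each bar were visible.

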